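Feel round the edge of a glass specimen dish

TASK

Take the orange-handled feeler out of its wooden stand and run its white tip round the outside wall of the green glass dish to feel for chips: touch the wall beside the white mark, slide round the rounded end that points away from the robot to the red mark, staying in touch all the way with a light pressure of about 3 newtons, never above 7. Move off the dish there and put the feeler back upright, fully home in its stand, keeping the gripper off the dish and leaving the jar, the charger and the vial alone.

Things in the scene. Friction and masses are not known exactly. Their poses are not given: they have to be found in the camera images.
- holder: Fixed grey base plate 190 (x) x 170 (y) x 12 mm under an oval green glass dish; origin at the centre of the plate's underside, z up. x is the dish's long axis; +x points to the rounded end to trace (away from the robot, yaw within 0.5 rad). The dish rides on springs: pushed sideways it gives 1 mm per 1.5 N and comes back. Dish shape: see nose; its shift: see white_mark.
- white_mark (a point): Start mark, a white 8 x 28 mm strip on the plate at holder x=0, y=+70 mm, beside a flat of the dish. The dish is parallel to the plate but NOT centred on it: its middle is shifted by an unmeasured 0 to 8 mm either way in x and in y, anew each time.
- red_mark (a point): End mark, a red 8 x 28 mm strip on the plate at holder x=0, y=-70 mm, beside the other flat. The feeler's push on the dish shows as the sideways force on the tool.
- nose (a point): Centre of the traced half-circle if the dish were centred: holder x=+25, y=0, 55 mm above the bench. Dish: 130 mm long, 80 wide, upright walls from 24 to 70 mm above the bench; two half-circles of radius 40 mm, centres 25 mm either side of its middle, joined by straight flats. Treat it as solid.
- feeler: Loose upright feeler, about 70 g, 99 mm tall, origin at its bottom. From the bottom: white round tip diameter 10 (0-14 mm), steel shaft diameter 8 (to 45 mm), round collar diameter 26 (45-49 mm), square orange handle 16 x 16 mm, faces along its x and y (49-99 mm). It stands in the stand, collar resting on the stand's top, turned as the stand is.
- feeler_tip (a point): Middle of the white tip, on the axis, 7 mm above the feeler's bottom.
- feeler_grip (a point): Middle of the orange handle, on the axis, 74 mm above the feeler's bottom.
- stand: Fixed wooden block 70 x 70 x 60 mm with an upright through hole of diameter 17 mm in the middle; origin at the centre of its underside. It is on the robot's left or right. With the collar down on its top, the feeler's bottom is 15 mm above the bench.
- stand_hole (a point): Centre of the hole's mouth in the stand's top, 60 mm above the bench.
- jar: Bystander: grey jar with white cap, diameter 60, height 60 mm, loose; origin at the underside's centre.
- charger: Bystander: white charger box 75 x 65 x 28 mm, loose; origin at the underside's centre.
- vial: Bystander: amber vial, diameter 32, height 50 mm, loose; origin at the underside's centre.
Things that resemble listed ones, but are neither listed nor needed, are in the scene too. Of the things that look like the stand, the middle-sized one is meant.

How it is judged:
By the outcome, as a careful person would: the job done as asked, in the order asked, and still so for the second after the job is handed in, with the robot touching nothing.
It also fails if it takes over 72 s, if anything falls off the work surface, if the arm or the gripper's body presses on something with over 40 N, if the wrist force passes 120 N, or if a joint passes its speed limit or range.

ROBOT

A 6-joint arm with a two-finger parallel gripper is mounted at the origin on the work surface. World frame = base frame: x ahead of the robot, y to its left, z up, the work surface at z = 0. Lengths are in m, angles in rad, forces in N, time in s.
With the tool pointing down it reaches from about 0.375 to 0.75 m from the base axis. Payload 9 kg.
Tool frame: the origin (TCP) lies at the very end of the fingers, on their centre line; the grasp point (between the pads) lies 19 mm behind it; x points along the fingers, z is the direction in which the jaws open and shut, and the axes are right-handed (so a half turn about x gives the same grasp; the last joint's range is limited). The gripper opens to 85 mm and grips with 20 to 120 N. Pads are 22 mm wide; open, the fingers measure 114 mm over their backs; the gripper's body (76 mm by 85 mm) begins 54 mm behind the grasp point. The pads swing forward as they close: fully open they stand 13 mm farther back than shut.
Start: joints at [-1.499, 0.104, 0.097, 1.564, 0, 1.353], TCP at [0.171, -0.575, 0.231] pointing down, gripper open.
Joint ranges: [-2.99, 2.99], [-0.84, 1.86], [-1.1, 1.16], [-1.84, 2.11], [-1.51, 1.56], [-3.14, 3.14]. Speed limits (rad/s): [2.22, 2.22, 2.57, 3.14, 3.14, 3.14].

INTERFACE

Orientations are given as a unit quaternion [w, x, y, z].
In Python, from bench import * gives the robot as it stands.
- The arm moves only by the tool apply_moves, never from a script. Its argument "moves" is a list of rows, each an object of numbers: "dx", "dy", "dz": the shift along the tool's x, y, z in mm; "turn": the turn about the tool's x in rad; "jaw": the finger opening in mm, from 0 to 85.4. A call has exactly 10 rows; each row is the pose to reach, as a shift and turn from the pose commanded when the call began, along the tool's axes at that moment; what a row does not reach only later rows make up. A row lasts 1/12 s, in which the tool goes at most 41.7 mm and 7.16 degrees, less where a joint would pass 70% of its speed; a pose out of reach is approached as far as the arm can. A call with a gripper value outside its range is refused whole. The fingers move at their own pace and stop on an object; "grip_force" is the grip in N (left out, the last holds). Time passes only in rows, so rows that repeat a pose let the fingers close, or fill a call up. It gives the time, the measured TCP pose, the force and the opening at its end, in the units of the state.
- state(): the state, without advancing time (a new reading comes with each control period).
- capture(name): name is "scene" or "top" or "wrist"; returns the picture (480x640x3 uint8, red, green, blue); there is no depth.
- camera_info(name): a dict with "fov_y" (degrees; the focal length in pixels is half the picture's height over the tangent of half this angle, whatever the lens; pixels are square), "cx", "cy" (the principal point, pixels), "rvec" (rotation vector, rad) and "tvec" (3), from world to camera coordinates, as OpenCV has them; the wrist camera has in their place "hand_eye" (4x4, takes a point from camera to tool coordinates, whose origin is the TCP and whose axes are the tool frame's). Camera axes: x right, y down, z forward; pixel columns grow to the right and rows downward; lengths in m; the calibration is good to about 2 mm. A picture is of the moment at which its call begins: read the wrist's pose just before it. camera_info takes no time and is no camera call.
- hand_in(): hands the job in, once; it reports no verdict.
Trained networks look in the newest picture that a camera, given by its name, has taken for a name from the list of things; names that differ only in an ending like _2 or _b are one class to them, and where a whole thing is asked for, a point or a joint stands for the part that bears it (a point fixed in the world has none). Each returns a list of dicts, best first, with "conf" (0 to 1); they miss things now and then, are a little off and sometimes report something else, mostly with a low value. They report only what shows in the picture. A call takes as long as a camera call. They do not tell look-alikes from the thing itself.
- regions_of(camera, thing): "pixels" (480x640 bool, what is visible of it) and "point" ([row, column] in pixels, amid what is visible of it).
The state is a dict: "time_s": time; "joint_pos": joint angles; "qd": joint speeds; "effort": joint torques, N m; "tool_pos": TCP position; "eef_rot": TCP orientation; "wrist_force": force on the tool from outside, world axes, zero at the start; "moment": the same for the moment, N m; "opening": finger opening in m.
Only numpy, scipy, OpenCV 4.12 (cv2) and the standard library are available. Lean on these libraries where they do the work, as an engineer would, in place of code of your own. Each camera call takes 0.05 s, during which the arm holds its last target. There are 200 camera calls.

## Working session

There is one attempt and no reset: what is moved stays moved. The work goes in short steps, Python scripts to look and compute and a tool call to move; the robot and the scene stay as the last step left them, time stands still between calls to the robot, and variables do not carry over. Pictures are saved under pics/ and viewed, about 8 in all and at most 12, crops included, and the job is handed in when it is done.

Besides the shell and the picture viewer there is one more tool, called after "Call:" as name(argument=value, ...) on one line, values as JSON. apply_moves: Moves the arm, as the interface text tells. Its arguments: {"type":"object","properties":{"moves":{"type":"array"},"grip_force":{"type":"number"}},"required":["moves"]}

```bash
mkdir -p pics; ls
python3 - <<'E'
from bench import *
import cv2,numpy as np
s=state();print({k:np.round(v,4).tolist() for k,v in s.items()})
for n in("scene","top","wrist"):
    print(n,camera_info(n))
a=capture("scene");b=capture("top")
cv2.imwrite("pics/scene.png",a[:,:,::-1]);cv2.imwrite("pics/top.png",b[:,:,::-1])
for c in("scene","top"):
    for t in("holder","white_mark","red_mark","feeler","stand","jar","charger","vial"):
        print(c,t,[(round(r["conf"],2),np.round(r["point"]).tolist(),int(r["pixels"].sum())) for r in regions_of(c,t)][:5])
E
```

```text
pics
{'time_s': 0.0, 'joint_pos': [-1.4987, 0.1047, 0.0965, 1.5639, -0.0, 1.3531], 'qd': [0.0019, -0.0, -0.0008, 0.0, -0.0019, 0.0008], 'effort': [-0.0018, -55.6933, 50.3647, 0.0171, -0.0006, -0.0], 'tool_pos': [0.1714, -0.5746, 0.2305], 'eef_rot': [0.5666, 0.4229, 0.5673, -0.4222], 'wrist_force': [0.4385, 0.7331, 0.5079], 'moment': [-0.0136, -0.0051, 0.0343], 'opening': 0.0854}
scene {'fov_y': 44.691825783369275, 'cx': 314.16216616561474, 'cy': 240.46167310088086, 'rvec': array([ 2.18878724,  1.07319522, -0.41289211]), 'tvec': array([-0.33018455, -0.30418643,  1.45433685])}
top {'fov_y': 57.43937250982457, 'cx': 319.998081293577, 'cy': 243.85650979048333, 'rvec': array([ 2.20500612, -2.19401937,  0.02480558]), 'tvec': array([-0.04320934,  0.58026189,  1.12859365])}
wrist {'fov_y': 69.08395107595503, 'cx': 315.8372671152656, 'cy': 243.49776453838854, 'hand_eye': array([[ 3.12518847e-05, -3.19088399e-01,  9.47724956e-01,
        -1.41385578e-01],
       [-4.11127692e-04, -9.47724881e-01, -3.19088360e-01,
         8.09653134e-02],
       [ 9.99999915e-01, -3.79663861e-04, -1.60804266e-
[... 304 characters left out ...]
stand [(0.92, [294.0, 189.0], 2126), (0.92, [344.0, 140.0], 1342), (0.88, [268.0, 103.0], 3975)]
scene jar [(0.87, [170.0, 396.0], 869)]
scene charger [(0.65, [350.0, 293.0], 384), (0.6, [253.0, 462.0], 1306), (0.34, [246.0, 294.0], 6596)]
scene vial [(0.68, [352.0, 292.0], 419)]
top holder [(0.69, [267.0, 317.0], 4775), (0.53, [275.0, 412.0], 108)]
top white_mark [(0.6, [266.0, 319.0], 4862)]
top red_mark [(0.66, [267.0, 319.0], 4843)]
top feeler []
top stand [(0.77, [327.0, 449.0], 1870), (0.75, [249.0, 454.0], 509), (0.74, [265.0, 408.0], 859)]
top jar [(0.9, [277.0, 201.0], 560)]
top charger [(0.89, [178.0, 224.0], 708), (0.61, [268.0, 406.0], 805)]
top vial [(0.43, [188.0, 376.0], 140)]
```

View pics/scene.png

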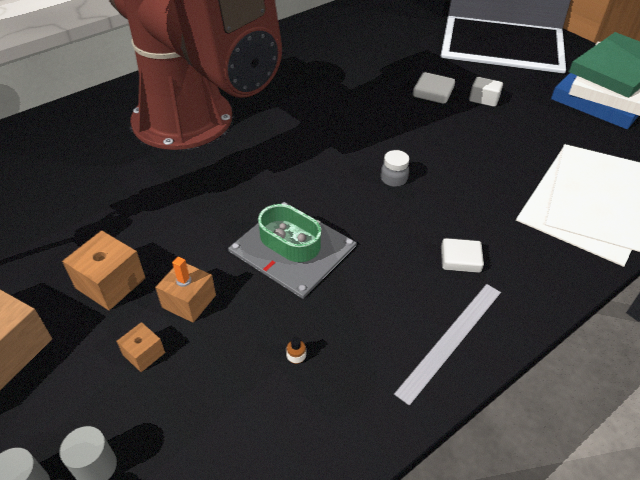

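View pics/top.png

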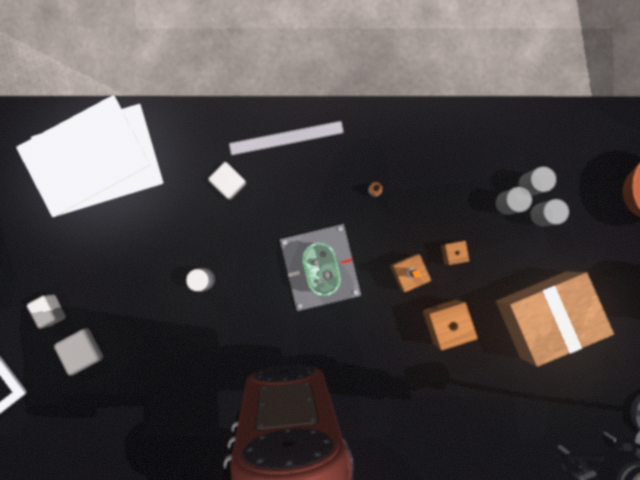

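The middle-sized block, which holds the orange-handled feeler, is at scene (row 294, col 189) and top (265, 408). Its look-alikes are the large block at top (327, 449), the small one at (249, 454), and the taped box at (320, 555). The dish plate is at top (267, 319), with the red mark at (261, 346) and the white mark at (273, 293).

```bash
cat > h.py <<'E'
from bench import *
import cv2,numpy as np
from scipy.spatial.transform import Rotation as R
def K(ci): 
    f=240/np.tan(np.radians(ci["fov_y"])/2); return np.array([[f,0,ci["cx"]],[0,f,ci["cy"]],[0,0,1.]])
def pose(n,s=None):
    """camera-to-world R, origin"""
    ci=camera_info(n)
    if n=="wrist":
        s=s or state(); q=s["eef_rot"]; Rt=R.from_quat([q[1],q[2],q[3],q[0]]).as_matrix(); H=np.array(ci["hand_eye"])
        return K(ci),Rt@H[:3,:3],Rt@H[:3,3]+s["tool_pos"]
    Rw=R.from_rotvec(ci["rvec"]).as_matrix(); return K(ci),Rw.T,-Rw.T@ci["tvec"]
def ray(P,uv,z):
    k,Rc,o=P; uv=np.atleast_2d(np.asarray(uv,float))
    d=(np.c_[uv,np.ones(len(uv))]@np.linalg.inv(k).T)@Rc.T
    return o+d*((z-o[2])/d[:,2])[:,None]
def proj(P,X):
    k,Rc,o=P; c=(np.atleast_2d(X)-o)@Rc; p=c@k.T; return p[:,:2]/p[:,2:]
def tool(s):
    q=s["eef_rot"]; return R.from_quat([q[1],q[2],q[3],q[0]]).as_matrix()
E
python3 - <<'E'
from h import *
np.set_printoptions(precision=4,suppress=True)
P=pose("top");Q=pose("scene")
for n,uv,z in(("plate",(320,267),.012),("red",(347,261),.012),("white",(293,273),.012),("stand",(411,273),.06),("handle top",(413,272),.114),("big",(453,326),.09),("small",(456,253),.03),("jar",(200,279),.06),("charger",(227,181),.028),("vial",(375,189),.05)): print(n,ray(P,uv,z)[0])
print("scene: handle top",ray(Q,(180,262),.114),"red",ray(Q,(269,266),.012),"plate corners",ray(Q,[(229,247),(303,296),(356,241)],.012))
s=state();print(tool(s)); print(P[2])
E
```

```text
plate [ 0.5205 -0.0407  0.012 ]
red [ 0.5363 -0.1104  0.012 ]
white [0.5046 0.0291 0.012 ]
stand [ 0.5078 -0.2662  0.06  ]
handle top [ 0.5119 -0.2602  0.114 ]
big [ 0.3828 -0.3603  0.09  ]
small [ 0.5582 -0.3862  0.03  ]
jar [0.49   0.2567 0.06  ]
charger [0.7406 0.1997 0.028 ]
vial [ 0.7177 -0.1782  0.05  ]
scene: handle top [[ 0.5119 -0.2676  0.114 ]] red [[ 0.5367 -0.1085  0.012 ]] plate corners [[ 0.4487 -0.1427  0.012 ]
 [ 0.6335 -0.1004  0.012 ]
 [ 0.5888  0.0654  0.012 ]]
[[-0.      0.9583  0.2858]
 [-0.0001  0.2858 -0.9583]
 [-1.     -0.      0.0001]]
[ 0.5428 -0.0524  1.1467]
```

Run:
```python
import cv2
a=cv2.imread("pics/top.png")[210:310,260:480]; b=cv2.imread("pics/scene.png")[190:380,60:380]
a=cv2.resize(a,(640,291),interpolation=cv2.INTER_CUBIC)
b=cv2.resize(b[:, :],(480,285),interpolation=cv2.INTER_CUBIC)
import numpy as np
c=np.zeros((580,640,3),np.uint8);c[:291]=a;c[292:577,:480]=b
cv2.imwrite("pics/crop.png",c)
```

```text
(no output)
```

View pics/crop.png

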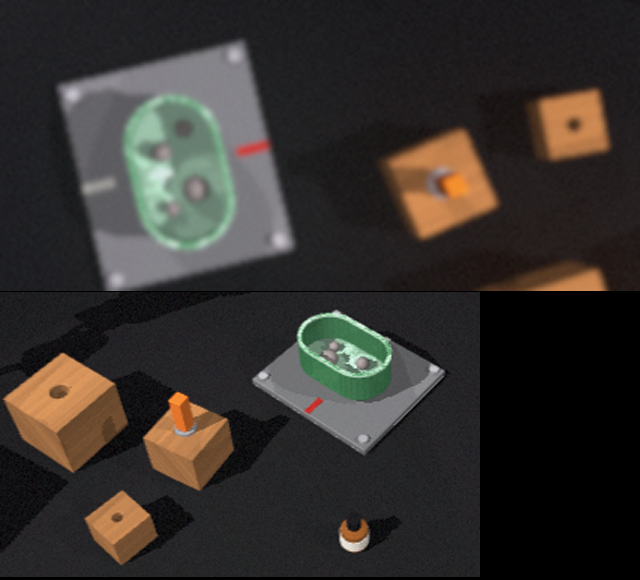

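The picture shows the middle block with the feeler standing in it and its collar down. The dish's white mark is on the left side and the red mark faces the stand. I'm moving to a vantage point between the stand and the dish.

Call:
apply_moves(moves=[{"dx":-5,"dy":35,"dz":-24},{"dx":-10,"dy":70,"dz":-48},{"dx":-15,"dy":104,"dz":-72},{"dx":-20,"dy":137,"dz":-96},{"dx":-20,"dy":170,"dz":-119},{"dx":-20,"dy":204,"dz":-143},{"dx":-20,"dy":238,"dz":-167},{"dx":-20,"dy":272,"dz":-190},{"dx":-20,"dy":306,"dz":-214,"turn":-0.03},{"dx":-20,"dy":340,"dz":-238,"turn":-0.07}])

```text
validation failed for argument at $.mo...
```

Call:
apply_moves(moves=[{"dx":0,"dy":30,"dz":-22},{"dy":60,"dz":-44},{"dy":92,"dz":-66},{"dy":92,"dz":-66},{"dy":92,"dz":-66},{"dy":92,"dz":-66},{"dy":92,"dz":-66},{"dy":92,"dz":-66},{"dy":92,"dz":-66},{"dy":92,"dz":-66}])

```text
validation failed for argument at $.mo...
```

Run:
```python
from h import *
import json
np.set_printoptions(precision=4,suppress=True)
s=state();print(s["time_s"],s["tool_pos"],s["joint_pos"],s["wrist_force"],tool(s))
a=capture("wrist");cv2.imwrite("pics/w1.png",a[:,:,::-1])
json.dump({k:np.asarray(v).tolist() for k,v in s.items()},open("s1.json","w"))
```

```text
0.9 [ 0.1715 -0.575   0.2314] [-1.4987  0.1041  0.0973  1.5639 -0.      1.3531] [-0.2217  0.0434  0.0061] [[-0.      0.9583  0.2858]
 [-0.0001  0.2858 -0.9583]
 [-1.     -0.      0.0001]]
```

View pics/w1.png

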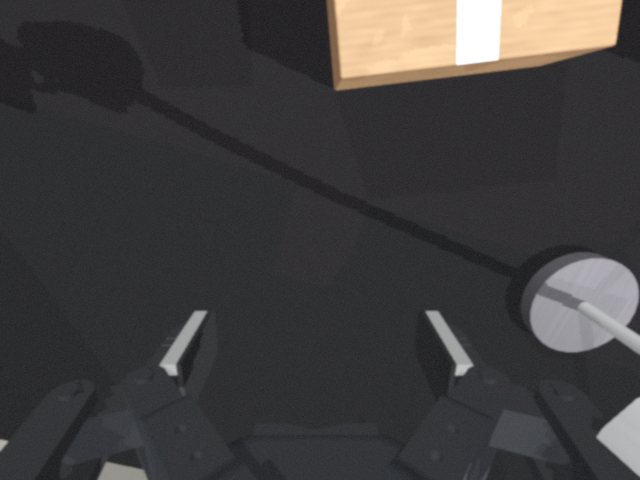

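Every row needs all the fields. I'll raise the arm on the way to clear the big box ahead, which shows at the top of the image around row 85.

Call:
apply_moves(moves=[{"dx":-25,"dy":15,"dz":-30,"turn":0,"jaw":85},{"dx":-50,"dy":40,"dz":-60,"turn":0,"jaw":85},{"dx":-70,"dy":72,"dz":-84,"turn":0,"jaw":85},{"dx":-70,"dy":105,"dz":-108,"turn":0,"jaw":85},{"dx":-70,"dy":138,"dz":-132,"turn":0,"jaw":85},{"dx":-70,"dy":172,"dz":-156,"turn":0,"jaw":85},{"dx":-70,"dy":206,"dz":-180,"turn":0,"jaw":85},{"dx":-70,"dy":240,"dz":-204,"turn":0,"jaw":85},{"dx":-70,"dy":274,"dz":-228,"turn":-0.03,"jaw":85},{"dx":-70,"dy":308,"dz":-250,"turn":-0.07,"jaw":85}])

```text
time_s: 1.78
tool_pos: [0.3934, -0.2486, 0.3017]
eef_rot: [0.582, 0.402, 0.581, -0.402]
wrist_force: [0.7, -0.2, 0.2]
opening: 0.085
```

Call:
apply_moves(moves=[{"dx":10,"dy":30,"dz":-17,"turn":0,"jaw":60},{"dx":30,"dy":60,"dz":-34,"turn":0,"jaw":60},{"dx":50,"dy":90,"dz":-50,"turn":0,"jaw":60},{"dx":50,"dy":122,"dz":-54,"turn":0,"jaw":60},{"dx":50,"dy":126,"dz":-54,"turn":0,"jaw":60},{"dx":50,"dy":126,"dz":-54,"turn":0,"jaw":60},{"dx":50,"dy":126,"dz":-54,"turn":0,"jaw":60},{"dx":50,"dy":126,"dz":-54,"turn":0,"jaw":60},{"dx":50,"dy":126,"dz":-54,"turn":0,"jaw":60},{"dx":50,"dy":126,"dz":-54,"turn":0,"jaw":60}])

```text
time_s: 2.62
tool_pos: [0.4911, -0.1564, 0.2518]
eef_rot: [0.581, 0.403, 0.581, -0.403]
wrist_force: [-0.2, 0.6, -0.1]
opening: 0.0601
```

Run:
```python
from h import *
import json
np.set_printoptions(precision=4,suppress=True)
s=state();print(s["time_s"],s["tool_pos"],s["joint_pos"],s["wrist_force"],tool(s))
a=capture("wrist");cv2.imwrite("pics/w2.png",a[:,:,::-1])
json.dump({k:np.asarray(v).tolist() for k,v in s.items()},open("s2.json","w"))
```

```text
2.6167 [ 0.4911 -0.1564  0.2518] [-0.5624 -0.1493 -0.1154  1.6039 -0.0002  2.2209] [-0.1653  0.5571 -0.1005] [[ 0.0006  0.9365  0.3507]
 [-0.0006  0.3507 -0.9365]
 [-1.      0.0004  0.0008]]
```

View pics/w2.png

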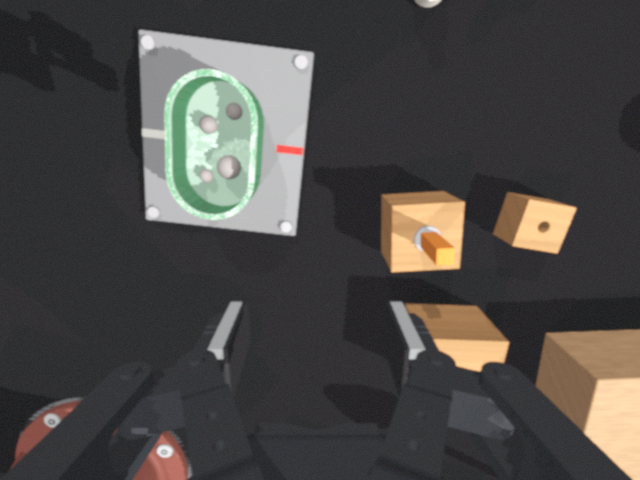

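The wrist view shows the plate with corners (139, 30), (313, 52), (296, 236) and (146, 219), the dish, and the middle stand around (425, 232) with the handle top at (445, 258). Next I'm fitting models to the silhouettes.

```bash
cat > fit.py <<'E'
from h import *
import json
from scipy.optimize import least_squares
np.set_printoptions(precision=4,suppress=True)
def hullfit(P,mask,X,p0,yaw=None):
    """X local points; fit x,y(,yaw) so the hull of the projection matches the mask's outline"""
    c=max(cv2.findContours(mask.astype(np.uint8),cv2.RETR_EXTERNAL,cv2.CHAIN_APPROX_NONE)[0],key=cv2.contourArea)
    c=cv2.convexHull(c)[:,0].astype(np.float32)
    # dense points along hull
    c=np.concatenate([c[i]+(c[(i+1)%len(c)]-c[i])*np.linspace(0,1,12)[:-1,None] for i in range(len(c))])
    def res(p):
        w=yaw if yaw is not None else p[2]
        M=np.array([[np.cos(w),-np.sin(w),0],[np.sin(w),np.cos(w),0],[0,0,1]])
        h=cv2.convexHull(proj(P,X@M.T+[p[0],p[1],0]).astype(np.float32))
        return np.array([cv2.pointPolygonTest(h,(float(a),float(b)),True) for a,b in c])
    r=least_squares(res,p0,diff_step=1e-3,loss="soft_l1",x_scale=[.01,.01,.05][:len(p0)])
    return r.x,np.sqrt(np.mean(res(r.x)**2))
def box(a,b,z0,z1): return np.array([[x,y,z] for x in(-a/2,a/2) for y in(-b/2,b/2) for z in(z0,z1)])
t=np.linspace(0,2*np.pi,181)
dish2=np.c_[40*np.cos(t)+25*np.sign(np.cos(t)),40*np.sin(t)]/1e3
DISH=np.vstack([np.c_[dish2,np.full(181,z)] for z in(.024,.070)])
E
python3 - <<'E'
from fit import *
s=json.load(open("s2.json"));P=pose("wrist",s)
im=cv2.imread("pics/w2.png");g=cv2.cvtColor(im,cv2.COLOR_BGR2GRAY);hsv=cv2.cvtColor(im,cv2.COLOR_BGR2HSV)
co=cv2.cornerSubPix(g,np.float32([[139,30],[313,52],[296,236],[146,219]]),(5,5),(-1,-1),(3,30,.01))
W=ray(P,co,.012);print(co,W)
print("sides",[np.linalg.norm(W[i]-W[i-1]) for i in range(4)])
H,_=cv2.estimateAffinePartial2D(np.array([[.095,.085],[.095,-.085],[-.095,-.085],[-.095,.085]]),W[:,:2]);print(H,"c",W.mean(0),"yaw",np.arctan2(H[1,0],H[0,0]),"scale",np.hypot(H[1,0],H[0,0]))
c=W.mean(0)[:2];yaw=np.arctan2(H[1,0],H[0,0])
m=(hsv[...,0]>50)&(hsv[...,0]<90)&(hsv[...,1]>50)&(hsv[...,2]>40)
m[:, 320:]=0;m[240:]=0
m=cv2.morphologyEx(m.astype(np.uint8),cv2.MORPH_CLOSE,np.ones((5,5)))
p,e=hullfit(P,m,DISH,[*c],yaw);d=p-c;print("dish",p,e,"shift in holder",np.cos(yaw)*d[0]+np.sin(yaw)*d[1],-np.sin(yaw)*d[0]+np.cos(yaw)*d[1])
p3,e=hullfit(P,m,DISH,[*p,yaw]);print("dish free yaw",p3,e)
o=((hsv[...,0]>5)&(hsv[...,0]<25)&(hsv[...,1]>80)&(hsv[...,2]>40)).astype(np.uint8);o[:,:375]=0;o[:,472:]=0;o[285:]=0;o[:180]=0
ps,e2=hullfit(P,o,box(.07,.07,0,.06),[.508,-.264,.36]);print("stand",ps,e2)
hm=((hsv[...,0]>3)&(hsv[...,0]<25)&(hsv[...,1]>195)&(o>0)).astype(np.uint8);print("handle px",hm.sum())
ph,e3=hullfit(P,hm,box(.016,.016,.064,.114),[*ps]);print("handle",ph,e3)
v=im.copy()
def draw(X,x,y,w,col):
    M=np.array([[np.cos(w),-np.sin(w),0],[np.sin(w),np.cos(w),0],[0,0,1]])
    cv2.polylines(v,[np.int32(np.round(cv2.convexHull(np.float32(proj(P,X@M.T+[x,y,0])))))],True,col,1)
draw(DISH,*p,yaw,(255,0,255));draw(box(.07,.07,0,.06),*ps,(255,255,0));draw(box(.016,.016,.064,.114),*ph,(255,0,0));draw(box(.19,.17,.012,.012),*c,yaw,(0,255,255))
cv2.imwrite("pics/fit.png",cv2.resize(v[10:290,110:490],(760,560)))
E
```

```text
[[137.7428  29.4144]
 [313.3101  51.9215]
 [295.0192 235.4623]
 [145.6621 219.1023]] [[ 0.589   0.0636  0.012 ]
 [ 0.6299 -0.1003  0.012 ]
 [ 0.4472 -0.1458  0.012 ]
 [ 0.4065  0.0183  0.012 ]]
sides [np.float64(0.1881152094106425), np.float64(0.16885419755986467), np.float64(0.1882988787846857), np.float64(0.16900366021148458)]Traceback (most recent call last):
  File "<stdin>", line 7, in <module>
cv2.error: OpenCV(4.12.0) /io/opencv/modules/calib3d/src/ptsetreg.cpp:1108: error: (-215:Assertion failed) count >= 0 && to.checkVector(2) == count in function 'estimateAffinePartial2D'
```

```bash
cat > f2.py <<'E'
from fit import *
s=json.load(open("s2.json"));P=pose("wrist",s)
im=cv2.imread("pics/w2.png");g=cv2.cvtColor(im,cv2.COLOR_BGR2GRAY);hsv=cv2.cvtColor(im,cv2.COLOR_BGR2HSV)
co=cv2.cornerSubPix(g,np.float32([[139,30],[313,52],[296,236],[146,219]]),(5,5),(-1,-1),(3,30,.01))
W=ray(P,co,.012)
H,_=cv2.estimateAffinePartial2D(np.float32([[.095,.085],[.095,-.085],[-.095,-.085],[-.095,.085]]),np.float32(W[:,:2]))
c=W.mean(0)[:2];yaw=np.arctan2(H[1,0],H[0,0]);print("plate",c,yaw)
m=(hsv[...,0]>50)&(hsv[...,0]<90)&(hsv[...,1]>50)&(hsv[...,2]>40)
m[:, 320:]=0;m[240:]=0
m=cv2.morphologyEx(m.astype(np.uint8),cv2.MORPH_CLOSE,np.ones((5,5)))
p,e=hullfit(P,m,DISH,[*c],yaw);d=p-c;print("dish",p,e,"shift in holder",np.cos(yaw)*d[0]+np.sin(yaw)*d[1],-np.sin(yaw)*d[0]+np.cos(yaw)*d[1])
p3,e=hullfit(P,m,DISH,[*p,yaw]);print("dish free yaw",p3,e)
o=((hsv[...,0]>5)&(hsv[...,0]<25)&(hsv[...,1]>80)&(hsv[...,2]>40)).astype(np.uint8);o[:,:375]=0;o[:,472:]=0;o[285:]=0;o[:180]=0
ps,e2=hullfit(P,o,box(.07,.07,0,.06),[.508,-.264,.36]);print("stand",ps,e2)
hm=((hsv[...,0]>3)&(hsv[...,0]<25)&(hsv[...,1]>195)&(o>0)).astype(np.uint8);print("handle px",hm.sum())
ph,e3=hullfit(P,hm,box(.016,.016,.064,.114),[*ps]);print("handle",ph,e3)
v=im.copy()
def draw(X,x,y,w,col):
    M=np.array([[np.cos(w),-np.sin(w),0],[np.sin(w),np.cos(w),0],[0,0,1]])
    cv2.polylines(v,[np.int32(np.round(cv2.convexHull(np.float32(proj(P,X@M.T+[x,y,0])))))],True,col,1)
draw(DISH,*p,yaw,(255,0,255));draw(box(.07,.07,0,.06),*ps,(255,255,0));draw(box(.016,.016,.064,.114),*ph,(255,0,0));draw(box(.19,.17,.012,.012),*c,yaw,(0,255,255))
cv2.imwrite("pics/fit.png",cv2.resize(v[10:290,110:490],(760,560)))
E
python3 f2.py
```

```text
plate [ 0.5181 -0.041 ] 0.24376293859567125
dish [ 0.5148 -0.0445] 1.4570785371540163 shift in holder -0.004036473473103601 -0.002592799563196644
dish free yaw [ 0.5148 -0.0446  0.2514] 1.4650559184638656
stand [ 0.5059 -0.2679  0.4148] 1.0570369989283241
handle px 0Traceback (most recent call last):
  File "f2.py", line 16, in <module>
    ph,e3=hullfit(P,hm,box(.016,.016,.064,.114),[*ps]);print("handle",ph,e3)
          ~~~~~~~^^^^^^^^^^^^^^^^^^^^^^^^^^^^^^^^^^^^^
  File "fit.py", line 7, in hullfit
    c=max(cv2.findContours(mask.astype(np.uint8),cv2.RETR_EXTERNAL,cv2.CHAIN_APPROX_NONE)[0],key=cv2.contourArea)
ValueError: max() iterable argument is empty
```

Call:
apply_moves(moves=[{"dx":5,"dy":-6,"dz":28,"turn":-0.02,"jaw":60},{"dx":20,"dy":-12,"dz":58,"turn":-0.04,"jaw":60},{"dx":35,"dy":-20,"dz":88,"turn":-0.055,"jaw":60},{"dx":45,"dy":-25,"dz":110,"turn":-0.055,"jaw":60},{"dx":45,"dy":-25,"dz":110,"turn":-0.055,"jaw":60},{"dx":45,"dy":-25,"dz":110,"turn":-0.055,"jaw":60},{"dx":45,"dy":-25,"dz":110,"turn":-0.055,"jaw":60},{"dx":45,"dy":-25,"dz":110,"turn":-0.055,"jaw":60},{"dx":45,"dy":-25,"dz":110,"turn":-0.055,"jaw":60},{"dx":45,"dy":-25,"dz":110,"turn":-0.055,"jaw":60}])

```text
time_s: 3.5
tool_pos: [0.5072, -0.2668, 0.2071]
eef_rot: [0.593, 0.386, 0.592, -0.386]
wrist_force: [-1.1, 0.5, -0.3]
opening: 0.0599
```

Run:
```python
from h import *
import json
np.set_printoptions(precision=4,suppress=True)
s=state();print(s["time_s"],s["tool_pos"],s["wrist_force"],tool(s))
a=capture("wrist");cv2.imwrite("pics/w3.png",a[:,:,::-1])
json.dump({k:np.asarray(v).tolist() for k,v in s.items()},open("s3.json","w"))
hsv=cv2.cvtColor(a,cv2.COLOR_RGB2HSV);print(hsv[150:330:15,320],)
for t in("feeler","stand"):
  r=regions_of("wrist",t);print(t,[(round(x["conf"],2),np.round(x["point"]),x["pixels"].sum()) for x in r])
P=pose("wrist",s);print("expect handle top/bottom",proj(P,[[.5059,-.2679,.114],[.5059,-.2679,.064],[.5059,-.2679,.06]]))
```

```text
3.5 [ 0.5072 -0.2668  0.2071] [-1.1014  0.4634 -0.2743] [[ 0.0009  0.9149  0.4038]
 [-0.0008  0.4038 -0.9149]
 [-1.      0.0005  0.0011]]
[[135  11  48]
 [113  28  37]
 [ 14 126 160]
 [ 17 108 252]
 [ 16 110 239]
 [ 14 180 207]
 [ 21 149 255]
 [ 21 145 255]
 [150  12  44]
 [105  29  35]
 [ 60  15  33]
 [ 15 123 164]]
feeler [(0.38, array([209., 317.]), np.int64(5959)), (0.17, array([102.,  98.]), np.int64(39059))]
stand [(0.86, array([212., 319.]), np.int64(5826)), (0.81, array([371., 346.]), np.int64(9708)), (0.63, array([218., 450.]), np.int64(3997))]
expect handle top/bottom [[318.8898 248.6669]
 [318.3415 229.0794]
 [318.3051 227.7799]]
```

View pics/w3.png

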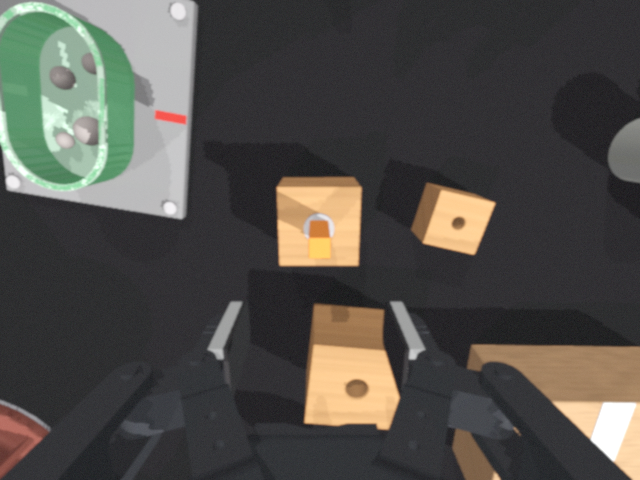

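The close crop shows the handle top at (319, 247), where expected. It is aligned with the jaws and the collar is down in the middle-sized block, so I'm descending to grasp.

Call:
apply_moves(moves=[{"dx":20,"dy":-1.5,"dz":0.5,"turn":0,"jaw":45},{"dx":50,"dy":-1.5,"dz":0.5,"turn":0,"jaw":45},{"dx":80,"dy":-1.5,"dz":0.5,"turn":0,"jaw":45},{"dx":105,"dy":-1.5,"dz":0.5,"turn":0,"jaw":45},{"dx":120,"dy":-1.5,"dz":0.5,"turn":0,"jaw":45},{"dx":130,"dy":-1.5,"dz":0.5,"turn":0,"jaw":45},{"dx":135,"dy":-1.5,"dz":0.5,"turn":0,"jaw":45},{"dx":135,"dy":-1.5,"dz":0.5,"turn":0,"jaw":45},{"dx":135,"dy":-1.5,"dz":0.5,"turn":0,"jaw":30},{"dx":135,"dy":-1.5,"dz":0.5,"turn":0,"jaw":22}], grip_force=30)

```text
time_s: 4.48
tool_pos: [0.5064, -0.269, 0.0728]
eef_rot: [0.593, 0.386, 0.591, -0.386]
wrist_force: [-1.2, -0.5, 0.3]
opening: 0.0231
```

Call:
apply_moves(moves=[{"dx":0,"dy":0,"dz":0,"turn":0,"jaw":18},{"dx":0,"dy":0,"dz":0,"turn":0,"jaw":10},{"dx":0,"dy":0,"dz":0,"turn":0,"jaw":5},{"dx":0,"dy":0,"dz":0,"turn":0,"jaw":5},{"dx":0,"dy":0,"dz":0,"turn":0,"jaw":5},{"dx":0,"dy":0,"dz":0,"turn":0,"jaw":5},{"dx":0,"dy":0,"dz":0,"turn":0,"jaw":5},{"dx":0,"dy":0,"dz":0,"turn":0,"jaw":5},{"dx":0,"dy":0,"dz":0,"turn":0,"jaw":5},{"dx":0,"dy":0,"dz":0,"turn":0,"jaw":5}], grip_force=30)

```text
time_s: 5.32
tool_pos: [0.5063, -0.2689, 0.0726]
eef_rot: [0.593, 0.386, 0.592, -0.386]
wrist_force: [-0.7, 0.2, 5.9]
opening: 0.0157
```

Run:
```python
from h import *
np.set_printoptions(precision=4,suppress=True)
s=state();print(s["time_s"],s["tool_pos"],s["wrist_force"],s["moment"],s["opening"],tool(s))
a=capture("wrist");cv2.imwrite("pics/w4.png",a[100:460,120:520,::-1])
```

```text
5.3167 [ 0.5063 -0.2689  0.0726] [-0.6838  0.2115  5.8741] [ 0.0972  0.0748 -0.0017] 0.015675630410362462 [[ 0.0015  0.9152  0.403 ]
 [-0.0014  0.403  -0.9152]
 [-1.      0.0008  0.0019]]
```

View pics/w4.png

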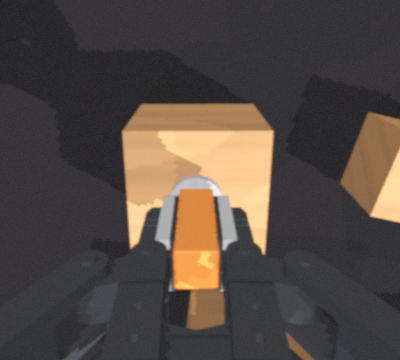

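Gripped at 15.7 mm opening with the handle seated between the pads. The 5.9 N upward reading comes from the pads swinging forward as they closed. I'm firming the grip and lifting.

Call:
apply_moves(moves=[{"dx":0,"dy":0,"dz":0,"turn":0,"jaw":5},{"dx":0,"dy":0,"dz":0,"turn":0,"jaw":5},{"dx":-3,"dy":0,"dz":0,"turn":0,"jaw":5},{"dx":-10,"dy":0,"dz":0,"turn":0,"jaw":5},{"dx":-25,"dy":0,"dz":0,"turn":0,"jaw":5},{"dx":-45,"dy":0,"dz":0,"turn":0,"jaw":5},{"dx":-70,"dy":0,"dz":0,"turn":0,"jaw":5},{"dx":-95,"dy":0,"dz":0,"turn":0,"jaw":5},{"dx":-110,"dy":4,"dz":-10,"turn":0,"jaw":5},{"dx":-110,"dy":14,"dz":-34,"turn":0,"jaw":5}], grip_force=80)

```text
time_s: 6.2
tool_pos: [0.506, -0.2344, 0.1857]
eef_rot: [0.594, 0.387, 0.59, -0.388]
wrist_force: [0.8, -0.5, -1.3]
opening: 0.0149
```

Call:
apply_moves(moves=[{"dx":0,"dy":13,"dz":-30,"turn":0,"jaw":5},{"dx":0,"dy":26,"dz":-60,"turn":0,"jaw":5},{"dx":0,"dy":39,"dz":-92,"turn":0,"jaw":5},{"dx":0,"dy":52,"dz":-124,"turn":0,"jaw":5},{"dx":0,"dy":65,"dz":-156,"turn":0,"jaw":5},{"dx":0,"dy":78,"dz":-186,"turn":0,"jaw":5},{"dx":0,"dy":90,"dz":-212,"turn":0,"jaw":5},{"dx":0,"dy":99,"dz":-229,"turn":0,"jaw":5},{"dx":0,"dy":99,"dz":-229,"turn":0,"jaw":5},{"dx":0,"dy":99,"dz":-229,"turn":0,"jaw":5}])

```text
time_s: 7.03
tool_pos: [0.5031, 0.0187, 0.1817]
eef_rot: [0.593, 0.386, 0.593, -0.386]
wrist_force: [0.4, -0.1, -1.1]
opening: 0.0152
```

Run:
```python
from fit import *
s=state();print(s["time_s"],s["tool_pos"],s["wrist_force"],s["moment"],s["opening"],tool(s))
a=capture("wrist");cv2.imwrite("pics/w5.png",a[:,:,::-1]);json.dump({k:np.asarray(v).tolist() for k,v in s.items()},open("s5.json","w"))
print([np.round(state()["wrist_force"],2) for _ in range(2)])
```

```text
7.0333 [0.5031 0.0187 0.1817] [ 0.3639 -0.0715 -1.1088] [-0.0103 -0.0588  0.0076] 0.015153433225336929 [[ 0.0002  0.9143  0.4049]
 [-0.0003  0.4049 -0.9143]
 [-1.      0.0001  0.0003]]
[array([-0.14, -0.37, -1.04]), array([-0.14, -0.37, -1.04])]
```

View pics/w5.png

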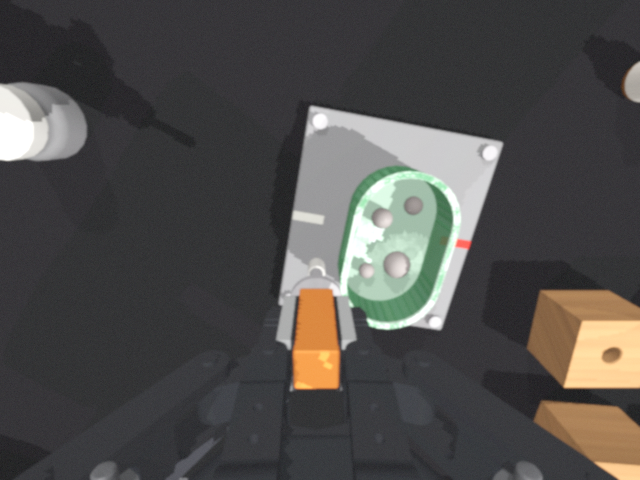

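Tip white at (317, 265), dish at (400, 250), and the white mark at (307, 217). This view gives a second measurement of the dish and a check that the feeler hangs straight.

Run:
```python
from fit import *
s=json.load(open("s5.json"));P=pose("wrist",s);im=cv2.imread("pics/w5.png");g=cv2.cvtColor(im,cv2.COLOR_BGR2GRAY);hsv=cv2.cvtColor(im,cv2.COLOR_BGR2HSV)
co=cv2.cornerSubPix(g,np.float32([[309,106],[501,142],[441,330]]),(5,5),(-1,-1),(3,30,.01));W=ray(P,co,.012)[:,:2]
print(co.tolist(),W,"sides",np.linalg.norm(W[1]-W[0]),np.linalg.norm(W[2]-W[1]),"centre",(W[0]+W[2])/2)
d=W[1]-W[2];yaw=np.arctan2(d[1],d[0]);print("yaw",yaw, np.arctan2(*(W[1]-W[0]))); c=(W[0]+W[2])/2
m=((hsv[...,0]>50)&(hsv[...,0]<90)&(hsv[...,1]>50)&(hsv[...,2]>40)).astype(np.uint8);m=cv2.morphologyEx(m,cv2.MORPH_CLOSE,np.ones((5,5)))
for y in (.244,yaw):
  p,e=hullfit(P,m,DISH,[*c],y);e2=p-c;print("dish",p,e,"shift",np.cos(y)*e2[0]+np.sin(y)*e2[1],-np.sin(y)*e2[0]+np.cos(y)*e2[1])
T=tool(s);o=np.array(s["tool_pos"])
print("tip bottom/mid/collar predicted px",proj(P,[o+T@[.0576-h,0,0] for h in(0,.007,.014,.049,.099)]))
pp=hsv[250:290,300:335];print(g[250:285:3,306:330:3])
```

```text
[[309.541259765625, 105.2949447631836], [502.8733825683594, 142.095458984375], [440.237060546875, 329.4830322265625]] [[ 0.5895  0.0645]
 [ 0.6296 -0.0989]
 [ 0.4473 -0.1438]] sides 0.16820928254027345 0.18776465349877236 centre [ 0.5184 -0.0397]
yaw 0.24161068594355967 2.9006363218529336
dish [ 0.5145 -0.0443] 3.280918509923583 shift -0.004926310028170835 -0.003602819357990065
dish [ 0.5145 -0.0443] 3.2803080925975134 shift -0.004911506273683842 -0.0035823061594520895
tip bottom/mid/collar predicted px [[318.7027 265.3397]
 [318.7929 269.7835]
 [318.889  274.5202]
 [319.4838 303.8139]
 [320.9007 373.6006]]
[[152 152 153 152 151 152 153 152]
 [153 153 152 151 152 151 154 151]
 [154 153 153 154 154 151 152 152]
 [152 153 177 193 188 169 152 151]
 [153 169 193 197 193 193 166 152]
 [191 176 199 210 214 201 184 150]
 [199 195 208 191 217 248 198 150]
 [199 198 160 162 162 202 235 151]
 [201 191 159 161 161 174 242 172]
 [173 169 167 170 170 169 167 176]
 [189 192 191 191 193 194 189 179]
 [196 194 192 191 192 194 192 193]]
```

Both measurements agree: dish centre about (0.5146, -0.0444), yaw about 0.243. I'm descending beside the white mark, then moving in.

Call:
apply_moves(moves=[{"dx":15,"dy":0,"dz":0,"turn":0,"jaw":5},{"dx":35,"dy":0,"dz":0,"turn":0,"jaw":5},{"dx":55,"dy":0,"dz":0,"turn":0,"jaw":5},{"dx":70,"dy":0,"dz":0,"turn":0,"jaw":5},{"dx":77,"dy":0,"dz":0,"turn":0,"jaw":5},{"dx":77,"dy":0,"dz":0,"turn":0,"jaw":5},{"dx":77,"dy":-0.7,"dz":4,"turn":0,"jaw":5},{"dx":77,"dy":-1.4,"dz":8,"turn":0,"jaw":5},{"dx":77,"dy":-2.1,"dz":12,"turn":0,"jaw":5},{"dx":77,"dy":-2.6,"dz":15,"turn":0,"jaw":5}])

```text
time_s: 7.92
tool_pos: [0.5076, 0.0022, 0.1053]
eef_rot: [0.593, 0.387, 0.592, -0.386]
wrist_force: [-0.4, -0.5, -0.8]
opening: 0.015
```

Call:
apply_moves(moves=[{"dx":0,"dy":0,"dz":0,"turn":0,"jaw":5},{"dx":0,"dy":0,"dz":0,"turn":0,"jaw":5},{"dx":0,"dy":-0.1,"dz":0.6,"turn":0,"jaw":5},{"dx":0,"dy":-0.2,"dz":1.2,"turn":0,"jaw":5},{"dx":0,"dy":-0.3,"dz":1.8,"turn":0,"jaw":5},{"dx":0,"dy":-0.4,"dz":2.4,"turn":0,"jaw":5},{"dx":0,"dy":-0.5,"dz":3,"turn":0,"jaw":5},{"dx":0,"dy":-0.6,"dz":3.5,"turn":0,"jaw":5},{"dx":0,"dy":-0.7,"dz":4,"turn":0,"jaw":5},{"dx":0,"dy":-0.7,"dz":4,"turn":0,"jaw":5}])

```text
time_s: 8.75
tool_pos: [0.5078, -0.0009, 0.1043]
eef_rot: [0.592, 0.386, 0.592, -0.386]
wrist_force: [-0.1, 0.2, -0.4]
opening: 0.0149
```

```bash
cat >> h.py <<'E'
import time
Y=0.243; C=np.array([.5146,-.0444]); PL=np.array([.5183,-.0404])
Rh=np.array([[np.cos(Y),-np.sin(Y)],[np.sin(Y),np.cos(Y)]])
def rep(n=1):
    s=state(); F=[s["wrist_force"]]
    for _ in range(n): capture("wrist"); F.append(state()["wrist_force"])
    F=np.array(F); s=state()
    p=s["tool_pos"][:2]
    print("t",round(s["time_s"],2),"z",round(s["tool_pos"][2],4),"dish xy mm",np.round((p-C)@Rh*1e3,2),"plate xy mm",np.round((p-PL)@Rh*1e3,2),"open",round(s["opening"],4))
    print("F holder axes mean",np.round(np.r_[F.mean(0)[:2]@Rh,F[:,2].mean()],2),"\n",np.round(F[:,:2]@Rh,2).tolist(),"moment",np.round(s["moment"],3))
    T=tool(s); return s,T
E
python3 -c "
from h import *
s,T=rep(4);print(np.round(T,4).tolist())"
```

```text
t 8.95 z 0.1043 dish xy mm [ 3.83 43.93] plate xy mm [-0.73 40.94] open 0.0151
F holder axes mean [-0.15  0.1  -0.79] 
 [[-0.08, 0.25], [0.51, 0.34], [-0.36, -0.01], [0.03, -0.27], [-0.86, 0.2]] moment [ 0.022 -0.056 -0.051]
[[-0.0001, 0.9152, 0.403], [-0.0001, 0.403, -0.9152], [-1.0, -0.0001, 0.0]]
```

Call:
apply_moves(moves=[{"dx":0,"dy":0,"dz":0.2,"turn":0,"jaw":5},{"dx":0,"dy":-0.1,"dz":0.5,"turn":0,"jaw":5},{"dx":0,"dy":-0.1,"dz":0.8,"turn":0,"jaw":5},{"dx":0,"dy":-0.2,"dz":1.1,"turn":0,"jaw":5},{"dx":0,"dy":-0.2,"dz":1.4,"turn":0,"jaw":5},{"dx":0,"dy":-0.3,"dz":1.7,"turn":0,"jaw":5},{"dx":0,"dy":-0.3,"dz":2,"turn":0,"jaw":5},{"dx":0,"dy":-0.3,"dz":2,"turn":0,"jaw":5},{"dx":0,"dy":-0.3,"dz":2,"turn":0,"jaw":5},{"dx":0,"dy":-0.3,"dz":2,"turn":0,"jaw":5}])

```text
time_s: 9.78
tool_pos: [0.5083, -0.0027, 0.1043]
eef_rot: [0.592, 0.386, 0.592, -0.386]
wrist_force: [-0.2, 1.4, 1.4]
opening: 0.0152
```

```bash
python3 -c "
from h import *
s,T=rep(4)"
```

```text
t 9.98 z 0.1043 dish xy mm [ 3.92 41.94] plate xy mm [-0.63 38.94] open 0.0149
F holder axes mean [0.19 1.99 0.25] 
 [[0.09, 1.37], [-0.21, 2.22], [0.29, 1.78], [0.46, 2.18], [0.29, 2.41]] moment [ 0.436  0.136 -0.03 ]
```

Contact found: 2.0 N at dish y = 41.9 mm, beside the white mark (plate x = -0.6). From here I slide in short calls with force feedback.

```bash
cat > plan.py <<'E'
from h import *
import sys
def q(s,xc,yc,r=43.0,x0=3.9):
    L=25+xc-x0
    if s<L: return np.array([x0+s,yc+r])
    f=(s-L)/r
    if f<np.pi: return np.array([xc+25+r*np.sin(f),yc+r*np.cos(f)])
    return np.array([xc+25-(s-L-np.pi*r),yc-r])
def plan(p0,s0,ds,xc,yc,r=43.0,n=10,blend=5,a=.1718):
    """p0 = commanded position (dish frame) at start; blends from p0's offset onto the path"""
    e0=np.array(p0)-q(s0,xc,yc,r); M=np.array([[np.cos(a),np.sin(a)],[np.sin(a),-np.cos(a)]])
    for i in range(1,n+1):
        w=q(s0+ds*i/n,xc,yc,r)+e0*max(0,1-i/blend); d=np.round((w-p0)@M.T if False else M@(w-p0),1); print(i,d.tolist(),end="; ")
    print("\nend cmd (dish frame)",np.round(np.array(p0)+M.T@d,2),"s",s0+ds)
E
python3 -c "
from plan import *
plan([3.92,41.94],0,21,0,-1.7)"
```

```text
1 [2.0, 0.5]; 2 [4.1, 1.0]; 3 [6.1, 1.5]; 4 [8.2, 1.9]; 5 [10.2, 2.4]; 6 [12.3, 2.8]; 7 [14.4, 3.1]; 8 [16.4, 3.5]; 9 [18.5, 3.9]; 10 [20.6, 4.2]; 
end cmd (dish frame) [24.93 41.32] s 21
```

Call:
apply_moves(moves=[{"dx":0,"dy":2.0,"dz":0.5,"turn":0,"jaw":5},{"dx":0,"dy":4.1,"dz":1.0,"turn":0,"jaw":5},{"dx":0,"dy":6.1,"dz":1.5,"turn":0,"jaw":5},{"dx":0,"dy":8.2,"dz":1.9,"turn":0,"jaw":5},{"dx":0,"dy":10.2,"dz":2.4,"turn":0,"jaw":5},{"dx":0,"dy":12.3,"dz":2.8,"turn":0,"jaw":5},{"dx":0,"dy":14.4,"dz":3.1,"turn":0,"jaw":5},{"dx":0,"dy":16.4,"dz":3.5,"turn":0,"jaw":5},{"dx":0,"dy":18.5,"dz":3.9,"turn":0,"jaw":5},{"dx":0,"dy":20.6,"dz":4.2,"turn":0,"jaw":5}])

```text
time_s: 10.82
tool_pos: [0.529, 0.0017, 0.1042]
eef_rot: [0.592, 0.386, 0.592, -0.386]
wrist_force: [-2.0, 2.5, -0.5]
opening: 0.0151
```

```bash
python3 -c "
from plan import *
rep(4)
plan([24.93,41.32],21,17,0,-1.7)"
```

```text
t 11.02 z 0.1043 dish xy mm [25.  41.3] plate xy mm [20.44 38.3 ] open 0.0149
F holder axes mean [-1.27  2.59 -0.73] 
 [[-1.35, 2.95], [-2.2, 2.68], [-0.3, 2.34], [-1.04, 1.91], [-1.47, 3.06]] moment [ 0.566  0.305 -0.   ]
1 [1.7, 0.3]; 2 [3.3, 0.7]; 3 [4.9, 1.2]; 4 [6.6, 1.7]; 5 [8.1, 2.3]; 6 [9.7, 2.9]; 7 [11.3, 3.6]; 8 [12.8, 4.4]; 9 [14.3, 5.2]; 10 [15.7, 6.1]; 
end cmd (dish frame) [41.44 37.99] s 38
```

Call:
apply_moves(moves=[{"dx":0,"dy":1.7,"dz":0.3,"turn":0,"jaw":5},{"dx":0,"dy":3.3,"dz":0.7,"turn":0,"jaw":5},{"dx":0,"dy":4.9,"dz":1.2,"turn":0,"jaw":5},{"dx":0,"dy":6.6,"dz":1.7,"turn":0,"jaw":5},{"dx":0,"dy":8.1,"dz":2.3,"turn":0,"jaw":5},{"dx":0,"dy":9.7,"dz":2.9,"turn":0,"jaw":5},{"dx":0,"dy":11.3,"dz":3.6,"turn":0,"jaw":5},{"dx":0,"dy":12.8,"dz":4.4,"turn":0,"jaw":5},{"dx":0,"dy":14.3,"dz":5.2,"turn":0,"jaw":5},{"dx":0,"dy":15.7,"dz":6.1,"turn":0,"jaw":5}])

```text
time_s: 11.85
tool_pos: [0.5459, 0.0024, 0.1043]
eef_rot: [0.592, 0.386, 0.592, -0.386]
wrist_force: [-0.5, 2.5, -0.3]
opening: 0.0151
```

```bash
cat >> plan.py <<'E'
def nt(s0,xc,yc,r=43.,n=4):
    """normal and tangential force at path station s0"""
    F=[]
    for _ in range(n): capture("wrist"); F.append(state()["wrist_force"][:2])
    s=state(); F=np.array(F)@Rh; f=np.clip((s0-(21.1+xc))/r,0,np.pi); nn=np.array([np.sin(f),np.cos(f)]); tt=np.array([np.cos(f),-np.sin(f)])
    p=(s["tool_pos"][:2]-C)@Rh*1e3
    print("t",round(s["time_s"],2),"z",round(s["tool_pos"][2],4),"meas",np.round(p,2),"phi",round(f,3),"N mean",round((F@nn).mean(),2),"+-",round((F@nn).std(),2),"T",round((F@tt).mean(),2),"open",round(s["opening"],4))
E
python3 -c "
from plan import *
nt(38,0,-1.7)
plan([41.44,37.99],38,17,0,-1.7)"
```

```text
t 12.05 z 0.1043 meas [41.56 37.92] phi 0.393 N mean 2.43 +- 0.27 T -0.94 open 0.0149
1 [1.4, 0.9]; 2 [2.8, 1.9]; 3 [4.2, 3.0]; 4 [5.5, 4.1]; 5 [6.7, 5.2]; 6 [7.9, 6.4]; 7 [9.1, 7.6]; 8 [10.2, 8.9]; 9 [11.2, 10.3]; 10 [12.2, 11.6]; 
end cmd (dish frame) [55.44 28.65] s 55
```

```bash
python3 -c "
from plan import *
plan([41.44,37.99],38,19,-.3,-1.9)"
```

```text
1 [1.6, 1.1]; 2 [3.1, 2.3]; 3 [4.5, 3.6]; 4 [6.0, 4.9]; 5 [7.3, 6.3]; 6 [8.6, 7.6]; 7 [9.9, 9.1]; 8 [11.0, 10.6]; 9 [12.1, 12.1]; 10 [13.2, 13.7]; 
end cmd (dish frame) [56.79 26.75] s 57
```

Call:
apply_moves(moves=[{"dx":0,"dy":1.6,"dz":1.1,"turn":0,"jaw":5},{"dx":0,"dy":3.1,"dz":2.3,"turn":0,"jaw":5},{"dx":0,"dy":4.5,"dz":3.6,"turn":0,"jaw":5},{"dx":0,"dy":6.0,"dz":4.9,"turn":0,"jaw":5},{"dx":0,"dy":7.3,"dz":6.3,"turn":0,"jaw":5},{"dx":0,"dy":8.6,"dz":7.6,"turn":0,"jaw":5},{"dx":0,"dy":9.9,"dz":9.1,"turn":0,"jaw":5},{"dx":0,"dy":11.0,"dz":10.6,"turn":0,"jaw":5},{"dx":0,"dy":12.1,"dz":12.1,"turn":0,"jaw":5},{"dx":0,"dy":13.2,"dz":13.7,"turn":0,"jaw":5}])

```text
time_s: 12.88
tool_pos: [0.5636, -0.0049, 0.1043]
eef_rot: [0.592, 0.386, 0.592, -0.386]
wrist_force: [-0.0, 3.3, -0.7]
opening: 0.0152
```

```bash
python3 -c "
from plan import *
nt(57,-.3,-1.9)
plan([56.79,26.75],57,19,-.3,-1.9)"
```

```text
t 13.08 z 0.1044 meas [56.93 26.58] phi 0.842 N mean 2.73 +- 0.59 T -1.33 open 0.0152
1 [1.0, 1.6]; 2 [1.9, 3.3]; 3 [2.7, 5.0]; 4 [3.4, 6.8]; 5 [4.1, 8.6]; 6 [4.7, 10.4]; 7 [5.2, 12.2]; 8 [5.6, 14.0]; 9 [5.9, 15.9]; 10 [6.2, 17.8]; 
end cmd (dish frame) [65.94 10.27] s 76
```

Call:
apply_moves(moves=[{"dx":0,"dy":1.0,"dz":1.6,"turn":0,"jaw":5},{"dx":0,"dy":1.9,"dz":3.3,"turn":0,"jaw":5},{"dx":0,"dy":2.7,"dz":5.0,"turn":0,"jaw":5},{"dx":0,"dy":3.4,"dz":6.8,"turn":0,"jaw":5},{"dx":0,"dy":4.1,"dz":8.6,"turn":0,"jaw":5},{"dx":0,"dy":4.7,"dz":10.4,"turn":0,"jaw":5},{"dx":0,"dy":5.2,"dz":12.2,"turn":0,"jaw":5},{"dx":0,"dy":5.6,"dz":14.0,"turn":0,"jaw":5},{"dx":0,"dy":5.9,"dz":15.9,"turn":0,"jaw":5},{"dx":0,"dy":6.2,"dz":17.8,"turn":0,"jaw":5}])

```text
time_s: 13.92
tool_pos: [0.5764, -0.0188, 0.1044]
eef_rot: [0.592, 0.386, 0.592, -0.386]
wrist_force: [1.1, 3.9, -0.5]
opening: 0.0152
```

```bash
python3 -c "
from plan import *
nt(76,-.3,-1.9)
plan([65.94,10.27],76,19,-.3,-1.9)"
```

```text
t 14.12 z 0.1044 meas [66.03 10.06] phi 1.284 N mean 3.09 +- 0.35 T -1.03 open 0.015
1 [0.2, 1.9]; 2 [0.3, 3.8]; 3 [0.3, 5.7]; 4 [0.2, 7.6]; 5 [0.0, 9.5]; 6 [-0.2, 11.4]; 7 [-0.5, 13.2]; 8 [-0.9, 15.1]; 9 [-1.4, 16.9]; 10 [-2.0, 18.7]; 
end cmd (dish frame) [67.17 -8.5 ] s 95
```

Call:
apply_moves(moves=[{"dx":0,"dy":0.2,"dz":1.9,"turn":0,"jaw":5},{"dx":0,"dy":0.3,"dz":3.8,"turn":0,"jaw":5},{"dx":0,"dy":0.3,"dz":5.7,"turn":0,"jaw":5},{"dx":0,"dy":0.2,"dz":7.6,"turn":0,"jaw":5},{"dx":0,"dy":0.0,"dz":9.5,"turn":0,"jaw":5},{"dx":0,"dy":-0.2,"dz":11.4,"turn":0,"jaw":5},{"dx":0,"dy":-0.5,"dz":13.2,"turn":0,"jaw":5},{"dx":0,"dy":-0.9,"dz":15.1,"turn":0,"jaw":5},{"dx":0,"dy":-1.4,"dz":16.9,"turn":0,"jaw":5},{"dx":0,"dy":-2.0,"dz":18.7,"turn":0,"jaw":5}])

```text
time_s: 14.95
tool_pos: [0.582, -0.0368, 0.1044]
eef_rot: [0.592, 0.386, 0.592, -0.386]
wrist_force: [3.9, 1.9, -1.7]
opening: 0.015
```

```bash
python3 -c "
from plan import *
nt(95,-.3,-1.9)
plan([67.17,-8.5],95,17,-.3,-1.9)"
```

```text
t 15.15 z 0.1043 meas [67.17 -8.72] phi 1.726 N mean 3.09 +- 0.41 T -1.01 open 0.0151
1 [-0.6, 1.6]; 2 [-1.2, 3.2]; 3 [-1.9, 4.7]; 4 [-2.7, 6.3]; 5 [-3.5, 7.8]; 6 [-4.4, 9.2]; 7 [-5.3, 10.6]; 8 [-6.3, 12.0]; 9 [-7.3, 13.4]; 10 [-8.4, 14.7]; 
end cmd (dish frame) [ 61.41 -24.42] s 112
```

Call:
apply_moves(moves=[{"dx":0,"dy":-0.6,"dz":1.6,"turn":0,"jaw":5},{"dx":0,"dy":-1.2,"dz":3.2,"turn":0,"jaw":5},{"dx":0,"dy":-1.9,"dz":4.7,"turn":0,"jaw":5},{"dx":0,"dy":-2.7,"dz":6.3,"turn":0,"jaw":5},{"dx":0,"dy":-3.5,"dz":7.8,"turn":0,"jaw":5},{"dx":0,"dy":-4.4,"dz":9.2,"turn":0,"jaw":5},{"dx":0,"dy":-5.3,"dz":10.6,"turn":0,"jaw":5},{"dx":0,"dy":-6.3,"dz":12.0,"turn":0,"jaw":5},{"dx":0,"dy":-7.3,"dz":13.4,"turn":0,"jaw":5},{"dx":0,"dy":-8.4,"dz":14.7,"turn":0,"jaw":5}])

```text
time_s: 15.98
tool_pos: [0.5801, -0.0536, 0.1043]
eef_rot: [0.592, 0.386, 0.592, -0.386]
wrist_force: [3.5, 1.1, -0.1]
opening: 0.0151
```

```bash
python3 -c "
from plan import *
nt(112,-.3,-1.9)
plan([61.41,-24.42],112,17,-.3,-1.9)"
```

```text
t 16.18 z 0.1043 meas [ 61.32 -24.61] phi 2.121 N mean 2.94 +- 0.64 T -1.11 open 0.0149
1 [-1.2, 1.2]; 2 [-2.4, 2.4]; 3 [-3.6, 3.6]; 4 [-4.9, 4.7]; 5 [-6.3, 5.7]; 6 [-7.6, 6.7]; 7 [-9.0, 7.7]; 8 [-10.5, 8.6]; 9 [-12.0, 9.4]; 10 [-13.5, 10.2]; 
end cmd (dish frame) [ 49.85 -36.78] s 129
```

Call:
apply_moves(moves=[{"dx":0,"dy":-1.2,"dz":1.2,"turn":0,"jaw":5},{"dx":0,"dy":-2.4,"dz":2.4,"turn":0,"jaw":5},{"dx":0,"dy":-3.6,"dz":3.6,"turn":0,"jaw":5},{"dx":0,"dy":-4.9,"dz":4.7,"turn":0,"jaw":5},{"dx":0,"dy":-6.3,"dz":5.7,"turn":0,"jaw":5},{"dx":0,"dy":-7.6,"dz":6.7,"turn":0,"jaw":5},{"dx":0,"dy":-9.0,"dz":7.7,"turn":0,"jaw":5},{"dx":0,"dy":-10.5,"dz":8.6,"turn":0,"jaw":5},{"dx":0,"dy":-12.0,"dz":9.4,"turn":0,"jaw":5},{"dx":0,"dy":-13.5,"dz":10.2,"turn":0,"jaw":5}])

```text
time_s: 17.02
tool_pos: [0.5717, -0.0684, 0.1043]
eef_rot: [0.592, 0.386, 0.592, -0.386]
wrist_force: [3.4, 0.1, -1.2]
opening: 0.0151
```

```bash
python3 -c "
from plan import *
nt(129,-.3,-1.9)
plan([49.85,-36.78],129,17,-.3,-1.9)"
```

```text
t 17.22 z 0.1043 meas [ 49.72 -36.91] phi 2.516 N mean 2.77 +- 0.48 T -0.89 open 0.0149
1 [-1.5, 0.7]; 2 [-3.1, 1.4]; 3 [-4.7, 1.9]; 4 [-6.3, 2.5]; 5 [-7.9, 2.9]; 6 [-9.6, 3.3]; 7 [-11.3, 3.7]; 8 [-12.9, 3.9]; 9 [-14.6, 4.1]; 10 [-16.3, 4.3]; 
end cmd (dish frame) [ 34.53 -43.8 ] s 146
```

```bash
python3 -c "
from plan import *
plan([49.85,-36.78],129,17,-.3,-1.6)"
```

```text
1 [-1.5, 0.7]; 2 [-3.1, 1.2]; 3 [-4.7, 1.8]; 4 [-6.3, 2.2]; 5 [-7.9, 2.6]; 6 [-9.5, 3.0]; 7 [-11.2, 3.4]; 8 [-12.9, 3.6]; 9 [-14.6, 3.8]; 10 [-16.3, 4.0]; 
end cmd (dish frame) [ 34.47 -43.51] s 146
```

Call:
apply_moves(moves=[{"dx":0,"dy":-1.5,"dz":0.7,"turn":0,"jaw":5},{"dx":0,"dy":-3.1,"dz":1.2,"turn":0,"jaw":5},{"dx":0,"dy":-4.7,"dz":1.8,"turn":0,"jaw":5},{"dx":0,"dy":-6.3,"dz":2.2,"turn":0,"jaw":5},{"dx":0,"dy":-7.9,"dz":2.6,"turn":0,"jaw":5},{"dx":0,"dy":-9.5,"dz":3.0,"turn":0,"jaw":5},{"dx":0,"dy":-11.2,"dz":3.4,"turn":0,"jaw":5},{"dx":0,"dy":-12.9,"dz":3.6,"turn":0,"jaw":5},{"dx":0,"dy":-14.6,"dz":3.8,"turn":0,"jaw":5},{"dx":0,"dy":-16.3,"dz":4.0,"turn":0,"jaw":5}])

```text
time_s: 18.05
tool_pos: [0.5583, -0.0785, 0.1043]
eef_rot: [0.592, 0.386, 0.592, -0.386]
wrist_force: [1.8, -0.6, -1.3]
opening: 0.0149
```

```bash
python3 -c "
from plan import *
nt(146,-.3,-1.6)
plan([34.47,-43.51],146,17,-.3,-1.6)"
```

```text
t 18.25 z 0.1042 meas [ 34.29 -43.54] phi 2.912 N mean 2.66 +- 0.42 T -1.18 open 0.0151
1 [-1.7, 0.1]; 2 [-3.4, 0.0]; 3 [-5.1, -0.0]; 4 [-6.8, -0.2]; 5 [-8.4, -0.4]; 6 [-10.1, -0.6]; 7 [-11.8, -0.9]; 8 [-13.5, -1.2]; 9 [-15.1, -1.5]; 10 [-16.8, -1.8]; 
end cmd (dish frame) [ 17.61 -44.61] s 163
```

```bash
python3 -c "
from plan import *
plan([34.47,-43.51],146,16,-.3,-1.35)"
```

```text
1 [-1.6, 0.0]; 2 [-3.2, -0.0]; 3 [-4.7, -0.2]; 4 [-6.3, -0.3]; 5 [-7.9, -0.6]; 6 [-9.5, -0.8]; 7 [-11.1, -1.1]; 8 [-12.6, -1.3]; 9 [-14.2, -1.6]; 10 [-15.8, -1.9]; 
end cmd (dish frame) [ 18.58 -44.34] s 162
```

Call:
apply_moves(moves=[{"dx":0,"dy":-1.6,"dz":0.0,"turn":0,"jaw":5},{"dx":0,"dy":-3.2,"dz":0.0,"turn":0,"jaw":5},{"dx":0,"dy":-4.7,"dz":-0.2,"turn":0,"jaw":5},{"dx":0,"dy":-6.3,"dz":-0.3,"turn":0,"jaw":5},{"dx":0,"dy":-7.9,"dz":-0.6,"turn":0,"jaw":5},{"dx":0,"dy":-9.5,"dz":-0.8,"turn":0,"jaw":5},{"dx":0,"dy":-11.1,"dz":-1.1,"turn":0,"jaw":5},{"dx":0,"dy":-12.6,"dz":-1.3,"turn":0,"jaw":5},{"dx":0,"dy":-14.2,"dz":-1.6,"turn":0,"jaw":5},{"dx":0,"dy":-15.8,"dz":-1.9,"turn":0,"jaw":5}])

```text
time_s: 19.08
tool_pos: [0.5431, -0.0831, 0.1043]
eef_rot: [0.592, 0.386, 0.592, -0.386]
wrist_force: [2.7, -3.1, -0.9]
opening: 0.015
```

```bash
python3 -c "
from plan import *
nt(162,-.3,-1.35)
plan([18.58,-44.34],162,15.5,-.3,-1.35)"
```

```text
t 19.28 z 0.1043 meas [ 18.48 -44.37] phi 3.142 N mean 2.72 +- 0.38 T -1.33 open 0.0149
1 [-1.5, -0.3]; 2 [-3.1, -0.5]; 3 [-4.6, -0.8]; 4 [-6.1, -1.1]; 5 [-7.6, -1.3]; 6 [-9.2, -1.6]; 7 [-10.7, -1.8]; 8 [-12.2, -2.1]; 9 [-13.7, -2.4]; 10 [-15.3, -2.6]; 
end cmd (dish frame) [  3.06 -44.39] s 177.5
```

Call:
apply_moves(moves=[{"dx":0,"dy":-1.5,"dz":-0.3,"turn":0,"jaw":5},{"dx":0,"dy":-3.1,"dz":-0.5,"turn":0,"jaw":5},{"dx":0,"dy":-4.6,"dz":-0.8,"turn":0,"jaw":5},{"dx":0,"dy":-6.1,"dz":-1.1,"turn":0,"jaw":5},{"dx":0,"dy":-7.6,"dz":-1.3,"turn":0,"jaw":5},{"dx":0,"dy":-9.2,"dz":-1.6,"turn":0,"jaw":5},{"dx":0,"dy":-10.7,"dz":-1.8,"turn":0,"jaw":5},{"dx":0,"dy":-12.2,"dz":-2.1,"turn":0,"jaw":5},{"dx":0,"dy":-13.7,"dz":-2.4,"turn":0,"jaw":5},{"dx":0,"dy":-15.3,"dz":-2.6,"turn":0,"jaw":5}])

```text
time_s: 20.12
tool_pos: [0.5281, -0.0868, 0.1043]
eef_rot: [0.592, 0.386, 0.592, -0.386]
wrist_force: [2.2, -2.6, -0.9]
opening: 0.015
```

```bash
python3 -c "
from plan import *
nt(177.5,-.3,-1.35); rep(1)
s=state();T=tool(s);g=np.array([.5063,-.2689,.0726]);print('to grasp xy, tool mm',np.round(T.T@(g-s['tool_pos'])*1e3,1),np.round(T,4).tolist())"
```

```text
t 20.32 z 0.1043 meas [  2.96 -44.45] phi 3.142 N mean 2.27 +- 0.2 T -0.94 open 0.0147
t 20.37 z 0.1043 dish xy mm [  3.03 -44.44] plate xy mm [ -1.52 -47.43] open 0.015
F holder axes mean [ 1.37 -2.82 -0.77] 
 [[1.78, -2.52], [0.95, -3.13]] moment [-0.585 -0.422 -0.03 ]
to grasp xy, tool mm [ 31.7 -93.5 157.8] [[0.0, 0.9152, 0.403], [-0.0001, 0.403, -0.9152], [-1.0, -0.0, 0.0001]]
```

Red mark reached (plate x = -1.5) and still in contact. Now I'm moving off sideways, rising, and going over the stand.

Call:
apply_moves(moves=[{"dx":0,"dy":-0.9,"dz":5,"turn":0,"jaw":5},{"dx":0,"dy":-2.6,"dz":15,"turn":0,"jaw":5},{"dx":0,"dy":-4.3,"dz":25,"turn":0,"jaw":5},{"dx":-5,"dy":-5,"dz":30,"turn":0,"jaw":5},{"dx":-20,"dy":-5,"dz":30,"turn":0,"jaw":5},{"dx":-45,"dy":-5,"dz":30,"turn":0,"jaw":5},{"dx":-65,"dy":-12,"dz":40,"turn":0,"jaw":5},{"dx":-75,"dy":-28,"dz":58,"turn":0,"jaw":5},{"dx":-75,"dy":-45,"dz":84,"turn":0,"jaw":5},{"dx":-75,"dy":-62,"dz":110,"turn":0,"jaw":5}])

```text
time_s: 21.2
tool_pos: [0.5161, -0.214, 0.1809]
eef_rot: [0.593, 0.386, 0.592, -0.386]
wrist_force: [-0.2, 0.1, -1.0]
opening: 0.0148
```

Call:
apply_moves(moves=[{"dx":0,"dy":-14,"dz":20,"turn":0,"jaw":5},{"dx":0,"dy":-25,"dz":37,"turn":0,"jaw":5},{"dx":0,"dy":-31.5,"dz":48,"turn":0,"jaw":5},{"dx":0,"dy":-31.5,"dz":48,"turn":0,"jaw":5},{"dx":0,"dy":-31.5,"dz":48,"turn":0,"jaw":5},{"dx":0,"dy":-31.5,"dz":48,"turn":0,"jaw":5},{"dx":0,"dy":-31.5,"dz":48,"turn":0,"jaw":5},{"dx":0,"dy":-31.5,"dz":48,"turn":0,"jaw":5},{"dx":0,"dy":-31.5,"dz":48,"turn":0,"jaw":5},{"dx":0,"dy":-31.5,"dz":48,"turn":0,"jaw":5}])

```text
time_s: 22.03
tool_pos: [0.5065, -0.2685, 0.1794]
eef_rot: [0.592, 0.386, 0.592, -0.386]
wrist_force: [-0.9, -0.4, -0.8]
opening: 0.0148
```

Run:
```python
from plan import *
s=state();T=tool(s);g=np.array([.5063,-.2689,.0726]);print(s["time_s"],s["tool_pos"],s["wrist_force"],'to grasp',np.round(T.T@(g-s['tool_pos'])*1e3,1))
P=pose("wrist",s);a=capture("wrist")
o=np.array(s["tool_pos"]);U=proj(P,[o+T@[.0576-h,0,0] for h in(0,.014,.049,.099)]);print("pred tip..handle px",np.round(U,1).tolist())
H=proj(P,[[.5063,-.2689,.06]])
v=a[:,:,::-1].copy()
for u in U: cv2.circle(v,tuple(np.int32(u.round())),1,(255,0,255),-1)
r=[[.5063+.0085*np.cos(t),-.2689+.0085*np.sin(t),.06] for t in np.linspace(0,6.28,20)]
cv2.polylines(v,[np.int32(proj(P,r).round())],True,(255,255,0),1)
cv2.imwrite("pics/w6.png",cv2.resize(v[150:400,200:440],(720,750),interpolation=cv2.INTER_CUBIC)[:600])
```

```text
22.0333 [ 0.50652803 -0.26852942  0.17937959] [-0.90072684 -0.42981346 -0.8276118 ] to grasp [106.8  -0.4   0.2]
pred tip..handle px [[318.7, 265.3], [318.9, 274.5], [319.5, 303.8], [320.9, 373.6]]
```

View pics/w6.png

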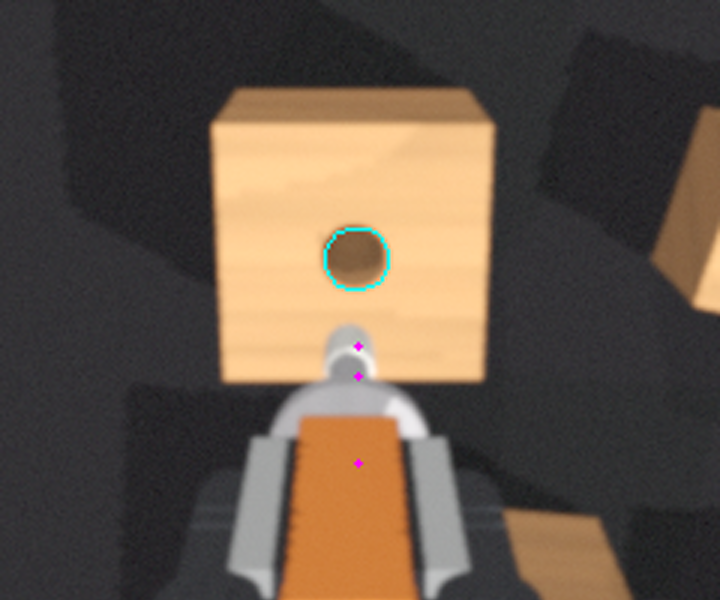

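The hole lines up with the predicted circle (355, 258 in the crop) and the feeler hangs straight. I'm lowering it into the hole.

Call:
apply_moves(moves=[{"dx":12,"dy":-0.4,"dz":0.2,"turn":0,"jaw":5},{"dx":30,"dy":-0.4,"dz":0.2,"turn":0,"jaw":5},{"dx":45,"dy":-0.4,"dz":0.2,"turn":0,"jaw":5},{"dx":54,"dy":-0.4,"dz":0.2,"turn":0,"jaw":5},{"dx":60,"dy":-0.4,"dz":0.2,"turn":0,"jaw":5},{"dx":66,"dy":-0.4,"dz":0.2,"turn":0,"jaw":5},{"dx":74,"dy":-0.4,"dz":0.2,"turn":0,"jaw":5},{"dx":84,"dy":-0.4,"dz":0.2,"turn":0,"jaw":5},{"dx":92,"dy":-0.4,"dz":0.2,"turn":0,"jaw":5},{"dx":96,"dy":-0.4,"dz":0.2,"turn":0,"jaw":5}])

```text
time_s: 22.92
tool_pos: [0.5057, -0.2691, 0.0818]
eef_rot: [0.592, 0.386, 0.593, -0.386]
wrist_force: [-0.4, 0.5, -1.0]
opening: 0.0151
```

Call:
apply_moves(moves=[{"dx":0,"dy":0,"dz":0,"turn":0,"jaw":5},{"dx":2,"dy":0,"dz":0,"turn":0,"jaw":5},{"dx":4,"dy":0,"dz":0,"turn":0,"jaw":5},{"dx":6,"dy":0,"dz":0,"turn":0,"jaw":5},{"dx":7.5,"dy":0,"dz":0,"turn":0,"jaw":5},{"dx":8.5,"dy":0,"dz":0,"turn":0,"jaw":5},{"dx":9.5,"dy":0,"dz":0,"turn":0,"jaw":5},{"dx":10,"dy":0,"dz":0,"turn":0,"jaw":5},{"dx":10,"dy":0,"dz":0,"turn":0,"jaw":5},{"dx":10,"dy":0,"dz":0,"turn":0,"jaw":5}])

```text
time_s: 23.75
tool_pos: [0.5061, -0.2694, 0.0734]
eef_rot: [0.592, 0.386, 0.592, -0.386]
wrist_force: [-0.5, 0.5, -0.7]
opening: 0.0153
```

Call:
apply_moves(moves=[{"dx":0.2,"dy":0,"dz":0,"turn":0,"jaw":5},{"dx":0.4,"dy":0,"dz":0,"turn":0,"jaw":5},{"dx":0.6,"dy":0,"dz":0,"turn":0,"jaw":5},{"dx":0.8,"dy":0,"dz":0,"turn":0,"jaw":5},{"dx":1.0,"dy":0,"dz":0,"turn":0,"jaw":5},{"dx":1.2,"dy":0,"dz":0,"turn":0,"jaw":5},{"dx":1.2,"dy":0,"dz":0,"turn":0,"jaw":5},{"dx":1.2,"dy":0,"dz":0,"turn":0,"jaw":5},{"dx":1.2,"dy":0,"dz":0,"turn":0,"jaw":5},{"dx":1.2,"dy":0,"dz":0,"turn":0,"jaw":5}])

```text
time_s: 24.58
tool_pos: [0.5061, -0.2695, 0.0727]
eef_rot: [0.592, 0.386, 0.592, -0.386]
wrist_force: [-2.0, 1.2, 5.1]
opening: 0.0151
```

The collar is seated: 5 N upward at the same height as the grasp. Releasing and rising.

Call:
apply_moves(moves=[{"dx":0,"dy":0,"dz":0,"turn":0,"jaw":5},{"dx":0,"dy":0,"dz":0,"turn":0,"jaw":5},{"dx":0,"dy":0,"dz":0,"turn":0,"jaw":18},{"dx":0,"dy":0,"dz":0,"turn":0,"jaw":22},{"dx":0,"dy":0,"dz":0,"turn":0,"jaw":30},{"dx":0,"dy":0,"dz":0,"turn":0,"jaw":40},{"dx":0,"dy":0,"dz":0,"turn":0,"jaw":45},{"dx":0,"dy":0,"dz":0,"turn":0,"jaw":45},{"dx":0,"dy":0,"dz":0,"turn":0,"jaw":45},{"dx":0,"dy":0,"dz":0,"turn":0,"jaw":45}], grip_force=20)

```text
time_s: 25.42
tool_pos: [0.5061, -0.2694, 0.0721]
eef_rot: [0.592, 0.386, 0.592, -0.386]
wrist_force: [0.0, -0.6, 0.7]
opening: 0.0452
```

Call:
apply_moves(moves=[{"dx":-5,"dy":0,"dz":0,"turn":0,"jaw":45},{"dx":-20,"dy":0,"dz":0,"turn":0,"jaw":45},{"dx":-45,"dy":0,"dz":0,"turn":0,"jaw":45},{"dx":-70,"dy":0,"dz":0,"turn":0,"jaw":45},{"dx":-95,"dy":0,"dz":0,"turn":0,"jaw":45},{"dx":-115,"dy":0,"dz":0,"turn":0,"jaw":45},{"dx":-130,"dy":0,"dz":0,"turn":0,"jaw":45},{"dx":-130,"dy":0,"dz":0,"turn":0,"jaw":45},{"dx":-130,"dy":0,"dz":0,"turn":0,"jaw":45},{"dx":-130,"dy":0,"dz":0,"turn":0,"jaw":45}])

```text
time_s: 26.25
tool_pos: [0.5058, -0.2692, 0.2012]
eef_rot: [0.592, 0.386, 0.593, -0.386]
wrist_force: [-0.1, -0.2, 0.0]
opening: 0.0448
```

Run:
```python
from h import *
s=state();print(s["time_s"],s["tool_pos"],s["wrist_force"],s["opening"])
P=pose("wrist",s);a=capture("wrist")[:,:,::-1].copy();b=capture("scene")[:,:,::-1]
T=tool(s);X=[[.5059,-.2679,.114],[.5059,-.2679,.064]]
for u in proj(P,X): cv2.circle(a,tuple(np.int32(u.round())),1,(255,0,255),-1)
v=np.zeros((600,800,3),np.uint8);v[:480,:400]=cv2.resize(a[130:330,230:397],(400,480),interpolation=cv2.INTER_CUBIC)
v[:480,400:]=cv2.resize(b[200:380,90:240],(400,480),interpolation=cv2.INTER_CUBIC)
cv2.imwrite("pics/w7.png",v[:480])
o=cv2.imread("pics/scene.png").astype(int);d=(abs(o-b.astype(int)).sum(2)>90)
for n,(r,c) in dict(jar=(168,396),charger=(255,462),vial=(350,296),feeler=(272,182),dish=(235,290)).items(): print(n,"changed px",d[r-25:r+25,c-28:c+28].sum())
```

```text
26.25 [ 0.50581195 -0.26920273  0.20122438] [-0.14876095 -0.1758606   0.01962739] 0.0447914710397796
jar changed px 31
charger changed px 0
vial changed px 0
feeler changed px 19
dish changed px 329
```

View pics/w7.png

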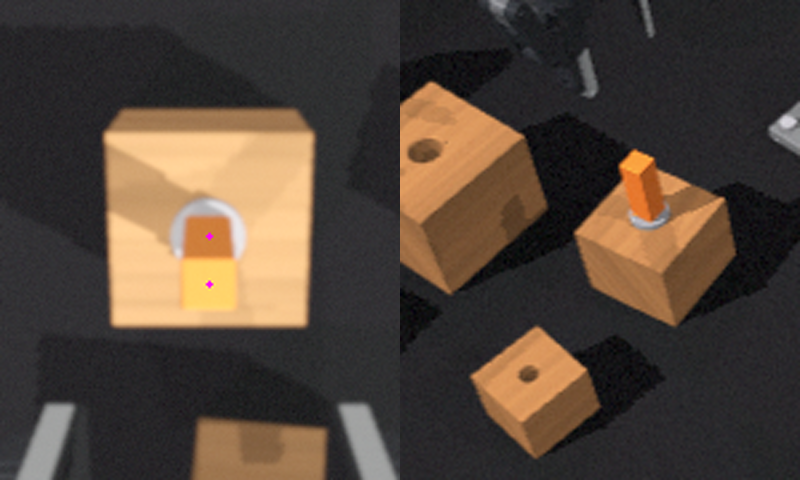

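Both views show the feeler upright in the stand with its collar flat on top, and the gripper clear. The few changed pixels around the dish and jar look like arm shadow. Handing in.

```bash
python3 -c "
from bench import *
print(hand_in())"
```

```text
the job is handed in; nothing more can be done
None
```

I took the feeler from the middle-sized stand and traced the dish's outer wall from the white mark, round the far rounded end, to the red mark. I then moved off, put the feeler back in its stand and handed the job in at about 26 s of the 72 s allowed.

- **Force:** The 2.0 N first touch was raised before the slide. At every stop along it, the push against the wall averaged 2.3–3.1 N, with about 1–1.3 N of friction drag. I read the force only between short moves, so what it did within each move was not recorded.
- **Feeler:** The last pictures show it upright and central, with its collar flat on the stand. It stopped at the same height as when I gripped it (72.7 mm against 72.6 mm). The gripper was empty and clear, with near-zero force on it.
- **Bystanders:** The charger and vial show no change from the first picture. A few pixels changed at the jar (31) and more around the dish (329). I took these for arm shadow and did not check further. I never moved the arm near the jar.
- **Disagreement:** The camera fit of the dish's side wall was about 1.7 mm off from where the tip first touched, so I steered by the measured force.

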